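# Pop the touch-latch door of the bamboo shelf and swing it wide open

### The job

The green door of the bamboo shelf has a push-to-open catch and no handle: press it in at the yellow mark and let go, so that the spring sets it ajar by itself. Then swing it wide open by pushing from behind its free edge with a fingertip, until it stands about square to the shelf's front, and leave it so. Do not grip the door or pick anything up, and leave the sugar bowl, the scoop, the jar and the wooden spoon where they are.

Things in the scene. Friction and masses are not known exactly. Their poses are not given: they have to be found in the camera images.
- shelf: Two-tier bamboo shelf, fixed, 200 deep (x) x 260 wide (y) x 170 high. Origin: centre of its footprint, on the counter. Its -x side is the front, with the door, towards the robot; +y is its left seen from the robot. Upper board: top at z 170, front edge at x -100. The lower tier is open at back and sides; a green silicone lid and an aluminium clip are fixed on it.
- door (a joint): Opening angle of the green door (rad): 0 latched shut, about 0.5 ajar on its spring plunger, 1.57 square to the front, stop at 1.75; pressed in it goes negative, stop at -0.04. Springing ajar takes under 1 s after the finger withdraws; it does not latch again. Past ajar it turns easily (below 1 N at the edge) and stays where left.
- press_spot (a point): Centre of the yellow disc (24 across) on the door's outer face, 205 from the hinge line, 40 below the door's top; a yellow strip on the top edge above it marks it from above. The catch lets go when pressed in about 5 here (about 4 N, firm stop at 8); the door cannot be pulled open before. Moves with the door: x points into the door, y towards the hinge, z up.
- hinge_top (a point): Upper end of the door's upright hinge line, 170 above the counter, mid-thickness of the door, 13 before the shelf's front edge at its left (+y). Fixed, axes as the shelf's. Door panel: 12 thick, from 20 to 170 above the counter, free edge 235 from the hinge line at the shelf's right (-y) when shut; it swings out to the front (-x), then left.
- sugar_bowl: White ceramic sugar bowl with a blue lid, 90 across, 85 high, loose on the upper board, its front at least 85 behind the board's front edge. Origin: centre of its underside.
- scoop: Steel scoop 120 long lying roughly crosswise on the upper board, at least 75 behind its front edge. Origin: underside, about mid-length.
- jar: Amber glass jar, 60 across, 90 high, standing on the counter to the right of the door, outside its swing. Origin: centre of its underside.
- wooden_spoon: Wooden spoon 240 long lying on the counter to the left of the shelf's front, outside the door's swing. Origin: underside, about mid-length.
Mind the look-alikes: they are no part of the job. What is meant by the jar is not red, and is the larger of those in its own colour. There is more than one size of the sugar_bowl; the job needs the middle-sized.

How it is judged:
On the way, in this order (a step that is already met when the one before it is completed fails the run):
1. the door is pressed in by the robot (value of joint door below -0.008 rad and contact force between any of the fingers, the arm and door above 0.5 N), for 0.02 s.
2. the door has sprung ajar by itself, nothing of the robot touching it (value of joint door between 0.25 and 0.9 rad and contact force between each of the fingers, the arm and door below 0.1 N), for 0.2 s.
3. the door is swung wide open (value of joint door above 1.2 rad), for 0.1 s.
At the end, for the whole second after the job is handed in: The door stands still at 1.2 rad or more (about 70 degrees and up); sugar bowl, scoop, jar and wooden spoon are within 20 mm of where they began, bowl and jar upright (value of joint door above 1.2 rad and velocity of joint door between -0.05 and 0.05 rad/s and distance of each of sugar_bowl, scoop, jar, wooden_spoon from where it was at the start of the episode below 0.02 m and angle between each of sugar_bowl, jar's own z axis and vertical below 0.2 rad); the robot touches nothing.
It fails at once if the sugar bowl is lifted, carried or shoved more than 20 mm (distance of sugar_bowl from where it was at the start of the episode above 0.02 m).
It fails at once if the scoop is lifted, carried or shoved more than 20 mm (distance of scoop from where it was at the start of the episode above 0.02 m).
It fails at once if the jar is lifted, carried or shoved more than 20 mm (distance of jar from where it was at the start of the episode above 0.02 m).
It fails at once if the wooden spoon is lifted, carried or shoved more than 20 mm (distance of wooden_spoon from where it was at the start of the episode above 0.02 m).
It fails at once if the open door is gripped (pinched) between the fingers (value of joint door between 0.1 and 1.6 rad and contact force between the fingers and door above 15 N).
It also fails if it takes over 48 s, if anything falls off the work surface, if the arm or the gripper's body presses on something with over 40 N, if the wrist force passes 120 N, or if a joint passes its speed limit or range.

### The arm

A 6-joint arm with a two-finger parallel gripper is mounted at the origin on the work surface. World frame = base frame: x ahead of the robot, y to its left, z up, the work surface at z = 0. Lengths are in m, angles in rad, forces in N, time in s.
With the tool pointing down it reaches from about 0.35 to 0.85 m from the base axis. Payload 8.1 kg.
Tool frame: the origin (TCP) lies at the very end of the fingers, on their centre line; the grasp point (between the pads) lies robot.grip_point_offset behind it (robot.grip_point_offset is the distance from the TCP to the grasp point, in m); z points along the fingers, y is the line along which they close (so a half turn about z gives the same grasp; the last joint's range is limited). The gripper opens to 93 mm and grips with 3 to 60 N. Pads are 15 mm wide; open, the fingers measure 128 mm over their backs; the gripper's body (75 mm by 188 mm) begins 65 mm behind the grasp point.
Start: joints at [-1.324, 0.13, 1.488, -0, 1.523, -0.085], TCP at [0.195, -0.567, 0.219] pointing down, gripper open.
Joint ranges: [-2.96, 2.96], [-0.89, 2.26], [0.02, 2.5], [-1.34, 4.48], [0, 2.73], [-2.66, 2.66]. Speed limits (rad/s): [2.39, 2.39, 2.79, 3.14, 3.14, 3.14].

### API

Orientations are given as a rotation vector (axis times angle).
In Python, from plant import robot, eyes gives the robot as it stands. The module is installed in compiled form; this text tells all that it offers.
- The arm moves only by the tool apply_moves, never from a script. Its argument "steps" is one flat list of numbers, 7 for each row, row after row: the shift along the tool's x, y, z in units of 30 mm (1.0 is 30 mm), then the turn, a rotation vector about the tool's x, y, z in units of 6 degrees (1.0 is 6 degrees), then the opening in per cent of the stroke, from 0 (shut) to 100 (fully open). In form: [dx, dy, dz, ax, ay, az, fingers, dx, dy, dz, ax, ay, az, fingers, ...]. A call has 1 to 12 rows; each row shifts and turns the commanded pose from where the row before left it, along the tool's axes as they then stand; what a row does not reach is not made up. A row lasts 1/12 s, in which the tool goes at most 41.7 mm and 7.16 degrees, less where a joint would pass 70% of its speed; a pose out of reach is approached as far as the arm can. A call is refused whole if a number of a shift passes 1 or a number of a turn 1, either way. A call with a gripper value outside its range is refused whole. The fingers move at their own pace and stop on an object; "grip_force" is the grip in N (left out, the last holds). Time passes only in rows, so rows that do not move let the fingers close. It gives the time, the measured TCP pose, the force, the opening and the grip force at its end, in the units of the state.
- robot.read_state(): the state, without advancing time (a new reading comes with each control period).
- eyes.read_camera(name): name is "side" or "top"; returns the picture (420x560x3 uint8, red, green, blue); there is no depth.
- eyes.calibration(name): a dict with "K" (3x3 intrinsics, pixels), "R" (3x3) and "t" (3): a world point X has camera coordinates R X + t. Camera axes: x right, y down, z forward; pixel columns grow to the right and rows downward; lengths in m; the calibration is good to about 2 mm. A picture is of the moment at which its call begins. calibration takes no time and is no camera call.
- robot.close_job(): hands the job in; it is judged then, once.
Trained networks look in the newest picture that a camera, given by its name, has taken for a name from the list of things; names that differ only in an ending like _2 or _b are one class to them, and where a whole thing is asked for, a point or a joint stands for the part that bears it (a point fixed in the world has none). Each returns a list of dicts, best first, with "conf" (0 to 1); they miss things now and then, are a little off and sometimes report something else, mostly with a low value. They report only what shows in the picture. A call takes as long as a camera call. They do not tell look-alikes from the thing itself.
- eyes.search_frame(camera, thing): "rect" ([left, top, width, height] in pixels, round what is visible of it).
- eyes.place_of(camera, thing): "xy" ([column, row] in pixels: a listed point, or the origin of a listed thing).
The state is a dict: "t": time; "q": joint angles; "dq": joint speeds; "joint_torque": joint torques, N m; "tool_pos": TCP position; "orientation": TCP orientation; "force": force on the tool from outside, world axes, zero at the start; "wrist_torque": the same for the moment, N m; "opening": finger opening in m; "gripper_force": force on a finger pad.
Only numpy, scipy, OpenCV 4.12 (cv2) and the standard library are available. Lean on these libraries where they do the work, as an engineer would, in place of code of your own. Each camera call takes 0.05 s, during which the arm holds its last target. There are 200 camera calls.

## Working session

There is one attempt and no reset: what is moved stays moved. The work goes in short steps, Python scripts to look and compute and a tool call to move; the robot and the scene stay as the last step left them, time stands still between calls to the robot, and variables do not carry over. Pictures are saved under pics/ and viewed, at most 10 in all, crops included, and the job is handed in when it is done.

Besides the shell and the picture viewer there is one more tool, called after "Emit:" by a JSON object that holds its "fn" and its "kwargs", one argument or row to a line. apply_moves: Moves the arm, as the interface text tells. Its arguments: {"type":"object","properties":{"steps":{"type":"array"},"grip_force":{"type":"number"}},"required":["steps"]}

```bash
mkdir -p pics; cat > h.py <<'E'
import numpy as np, cv2
from scipy.spatial.transform import Rotation as Ro
from plant import robot, eyes
def shot(c,n):
    im=eyes.read_camera(c); cv2.imwrite(f'pics/{n}.png',im[:,:,::-1]); return im
def ray(c,uv):
    k=eyes.calibration(c); K,R,t=[np.array(k[a]) for a in('K','R','t')]
    d=R.T@np.linalg.inv(K)@np.array([uv[0],uv[1],1.]); return -R.T@t, d
def atz(c,uv,z):
    o,d=ray(c,uv); return o+d*(z-o[2])/d[2]
def proj(c,X):
    k=eyes.calibration(c); p=np.array(k['R'])@np.array(X)+np.array(k['t']); p=np.array(k['K'])@p; return p[:2]/p[2]
def tri(uv1,uv2,c1='top',c2='side'):
    o1,d1=ray(c1,uv1);o2,d2=ray(c2,uv2)
    s=np.linalg.lstsq(np.c_[d1,-d2],o2-o1,rcond=None)[0]
    a,b=o1+s[0]*d1,o2+s[1]*d2; return (a+b)/2,np.linalg.norm(a-b)
E
python3 - <<'E'
from h import *
a=shot('top','top0');b=shot('side','side0')
cv2.imwrite('pics/both.png',cv2.resize(np.vstack([a,b]),(400,600))[:,:,::-1])
np.set_printoptions(precision=3,suppress=True)
s=robot.read_state(); print(s['t'],s['tool_pos'],s['orientation'],s['opening'],robot.grip_point_offset)
for c in('top','side'):
    print(c,'campos',ray(c,(280,210))[0])
    for n in('press_spot','hinge_top','shelf','sugar_bowl','jar','scoop','wooden_spoon'):
        print(n,[(np.round(r['xy']),round(r['conf'],2)) for r in eyes.place_of(c,n)][:4])
E
```

```text
0.1 [ 0.195 -0.567  0.218] [-3.097 -0.518  0.   ] 0.0930598188405246 0.0188
top campos [0.525 0.054 1.033]
press_spot [(array([325., 205.]), 0.76)]
hinge_top [(array([236., 205.]), 0.83)]
shelf []
sugar_bowl [(array([253., 136.]), 0.87), (array([160., 219.]), 0.76), (array([209., 290.]), 0.74)]
jar [(array([373., 196.]), 0.83), (array([413., 190.]), 0.64), (array([379., 156.]), 0.6)]
scoop [(array([307., 145.]), 0.61)]
wooden_spoon [(array([187., 204.]), 0.7)]
side campos [0.341 0.655 0.892]
press_spot []
hinge_top [(array([264., 224.]), 0.71)]
shelf [(array([234., 218.]), 0.79)]
sugar_bowl [(array([325., 343.]), 0.97), (array([208., 360.]), 0.78), (array([206., 183.]), 0.77)]
jar [(array([313., 138.]), 0.93), (array([302., 163.]), 0.76), (array([273., 149.]), 0.49)]
scoop [(array([234., 150.]), 0.56), (array([216., 315.]), 0.54)]
wooden_spoon [(array([217., 318.]), 0.72)]
```

View pics/top0.png

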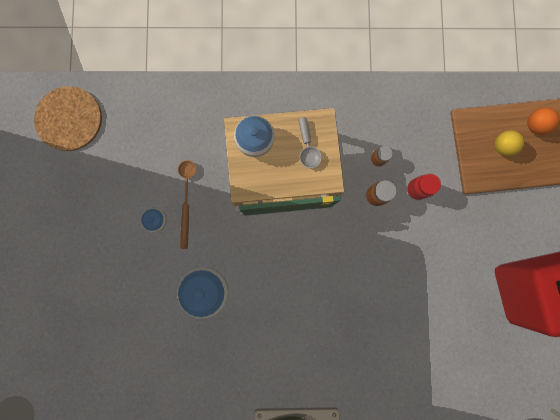

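View pics/side0.png

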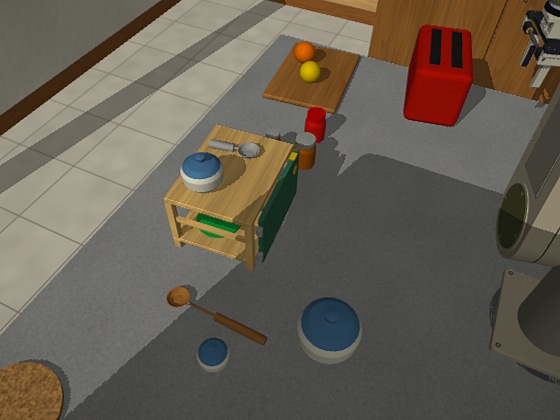

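Top view: the shelf is at about (285,155), with the door along its lower edge from hinge (236,205) to the free end (340,200) and the yellow strip at (327,200).
- **Jars:** candidates are amber (381,193), a smaller amber (381,156) and red (424,187). The one meant is (381,193), as the larger amber one.
- **Bowls:** candidates are (253,136) on the board, small (152,219) and large (201,293). The one meant is the middle-sized one on the board, (253,136).

The side view agrees with this.

```bash
python3 - <<'E'
from h import *
np.set_printoptions(precision=4,suppress=True)
im=cv2.imread('pics/top0.png'); cv2.imwrite('pics/crop0.png',cv2.resize(im[95:325,140:440],None,fx=2.6,fy=2.6,interpolation=cv2.INTER_CUBIC))
hs=[];ps=[]
for i in range(4):
    eyes.read_camera('top'); 
    hs.append(eyes.place_of('top','hinge_top')[0]['xy']); 
h=np.mean(hs,0); print('hinge px',h,np.std(hs,0)); H=atz('top',h,.17); print('hinge',H, proj('side',H))
# green/yellow masks
hsv=cv2.cvtColor(im,cv2.COLOR_BGR2HSV)
y=cv2.inRange(hsv,(22,150,120),(33,255,255)); y[:, :290]=0; y[:,360:]=0; y[:180]=0;y[220:]=0
p=np.argwhere(y)[:,::-1]; print('yellow',len(p),p.min(0),p.max(0),p.mean(0)); Y=atz('top',p.mean(0),.17); print(Y)
# board corners by wood colour
w=cv2.inRange(hsv,(8,50,110),(30,200,255)); w[:,:215]=0;w[:,360:]=0;w[:95]=0;w[215:]=0
c=max(cv2.findContours(w,0,2)[0],key=cv2.contourArea); r=cv2.minAreaRect(c); b=cv2.boxPoints(r)
for q in b: print('corner',q,atz('top',q,.17)[:2])
for n,uv,z in(('bigbowl',(201,293),.05),('bigL',(178,293),.05),('bigR',(227,293),.05),('jar',(383,191),.09),('spoonend',(184,247),.01),('spoon tip',(187,170),.01),('smallbowl',(152,219),.05),('bowl',(253,136),.23)): print(n,atz('top',uv,z)[:2])
print('tri jar top',tri((383,191),(306,140)),'bigbowl knob',tri((202,293),(331,316)), 'hinge tri', tri(h,(264,224)))
E
```

```text
hinge px [237.15 206.75] [1.1522 1.3793]
hinge [0.6153 0.1369 0.17  ] [258.6336 220.1632]
yellow 57 [323 196] [332 202] [327.6316 198.7368]
[ 0.6329 -0.0695  0.17  ]
corner [223.2025 117.2676] [0.8244 0.1703]
corner [335.9642 107.1996] [ 0.8488 -0.0929]
corner [344.3714 201.3597] [ 0.6267 -0.1078]
corner [231.6096 211.4277] [0.6047 0.1494]
bigbowl [0.4089 0.2384]
bigL [0.4094 0.2963]
bigR [0.4084 0.1728]
jar [ 0.662  -0.2207]
spoonend [0.525  0.2927]
spoon tip [0.7328 0.2885]
smallbowl [0.5971 0.3666]
bowl [0.7621 0.0979]
tri jar top (array([ 0.6615, -0.2228,  0.0844]), np.float64(0.0028281527745494784)) bigbowl knob (array([0.4138, 0.2284, 0.091 ]), np.float64(0.00020490947732516588)) hinge tri (array([0.6104, 0.1358, 0.1611]), np.float64(0.012158899559049143))
```

View pics/crop0.png

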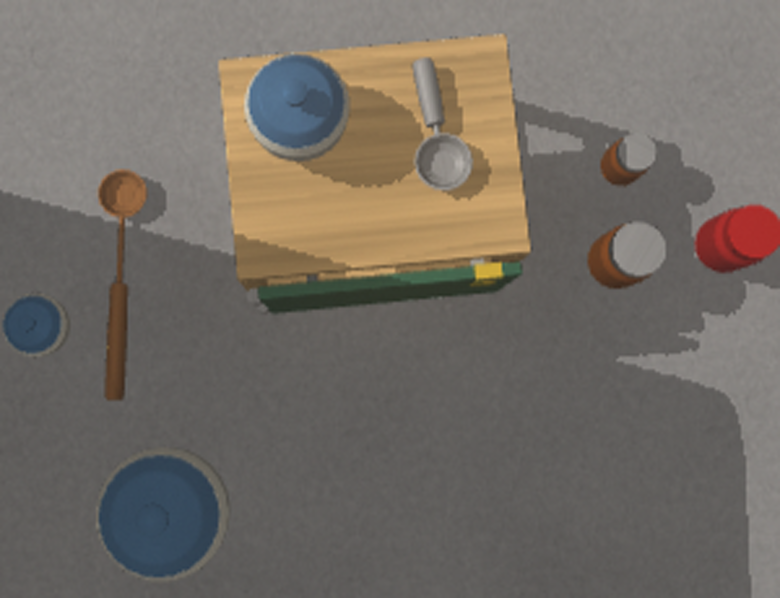

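The crop confirms the larger amber jar at crop (625,253) and the middle-sized bowl on the board at (297,105). The large bowl at crop (160,515) is a look-alike near the swing.

```bash
python3 - <<'E'
from h import *
np.set_printoptions(precision=4,suppress=True)
cp=np.array([(219,60),(507,35),(529,248),(238,280)])/2.6+[140,95]
W=np.array([atz('top',q,.17)[:2] for q in cp])
print(W, np.linalg.norm(W-np.roll(W,-1,0),axis=1))
M=np.array([(.1,.13),(.1,-.13),(-.1,-.13),(-.1,.13)])
a,b=M-M.mean(0),W-W.mean(0)
th=np.arctan2((a[:,0]*b[:,1]-a[:,1]*b[:,0]).sum(),(a*b).sum()); R=np.array([[np.cos(th),-np.sin(th)],[np.sin(th),np.cos(th)]])
C=W.mean(0); print('shelf',C,'yaw',th,'resid',(a@R.T-b))
Hw=C+R@[-.113,.1175]; print('hinge from model y=.1175',Hw)
Y=atz('top',(327.7,199.6),.17)[:2]; print('yellow in shelf frame',R.T@(Y-C)); print('hinge det in shelf frame',R.T@(atz('top',(237.15,206.75),.17)[:2]-C))
print('door ends', [R.T@(atz('top',np.array(p)/2.6+[140,95],.17)[:2]-C) for p in((258,290),(521,268))])
print('toaster',[atz('top',p,.2)[:2] for p in((497,265),(508,325),(560,255))], 'tri', tri((497,265),(422,27)))
print('start tcp px', proj('top',robot.read_state()['tool_pos']))
E
```

```text
[[ 0.8225  0.1679]
 [ 0.8458 -0.0906]
 [ 0.6521 -0.1063]
 [ 0.6246  0.1497]] [0.2596 0.1944 0.2574 0.1987]
shelf [0.7362 0.0302] yaw 0.09391833087969341 resid [[ 0.0011  0.0011]
 [ 0.0022  0.0007]
 [-0.0032 -0.0024]
 [-0.0001  0.0006]]
hinge from model y=.1175 [0.6127 0.1365]
yellow in shelf frame [-0.1142 -0.0895]
hinge det in shelf frame [-0.1104  0.1176]
door ends [array([-0.1104,  0.1128]), array([-0.1136, -0.1189])]
toaster [array([ 0.4818, -0.4341]), array([ 0.3535, -0.4502]), array([ 0.5027, -0.5755])] tri (array([ 0.4753, -0.3245,  0.3953]), np.float64(0.034071750921648956))
start tcp px [574.1405 404.393 ]
```

Emit:
{"fn": "apply_moves", "kwargs": {
  "steps": [0, 0, -1, 0, 0, 0.75, 0, 0, 0, -1, 0, 0, 0.75, 0, 0, -0.5, -1, 0, 0, 0.76, 0, 0, -1, 0, 0, 0, 0, 0, 0, -1, 0, 0, 0, 0, 0, 0, -1, 0, 0, 0, 0, 0, 0, -1, 0, 0, 0, 0, 0, 0, -1, 0, 0, 0, 0, 0, 0.9, -0.65, 0, 0, 0, 0, 0, 0.9, -0.65, 0, 0, 0, 0, 0, 0.9, -0.65, 0, 0, 0, 0, 0, 0.9, -0.65, 0, 0, 0, 0, 0],
  "grip_force": 10
}}

```text
t: 2.2
tool_pos: [0.2794, -0.3142, 0.309]
orientation: [3.137, 0.148, 0.001]
force: [0.9, -0.6, -0.1]
opening: 0.0176
gripper_force: 0.0
```

Emit:
{"fn": "apply_moves", "kwargs": {
  "steps": [0.9, -0.65, 0, 0, 0, 0, 0, 0.9, -0.65, 0, 0, 0, 0, 0, 0.9, -0.65, 0, 0, 0, 0, 0, 0.9, -0.65, 0, 0, 0, 0, 0, 0.9, -0.65, 0, 0, 0, 0, 0, 0.9, -0.65, 0, 0, 0, 0, 0, 0.9, -0.65, 0, 0, 0, 0, 0, 0.9, -0.65, 0, 0, 0, 0, 0, 0, 0, 0, 0, 0, 0, 0]
}}

```text
t: 2.95
tool_pos: [0.4818, -0.1356, 0.3081]
orientation: [-3.136, -0.156, -0.001]
force: [-0.1, -0.4, -0.4]
opening: 0.0003
gripper_force: 0.0
```

Emit:
{"fn": "apply_moves", "kwargs": {
  "steps": [0.75, -0.45, 0.87, 0, 0, 0, 0, 0.75, -0.45, 0.87, 0, 0, 0, 0, 0.75, -0.45, 0.87, 0, 0, 0, 0, 0.75, -0.45, 0.87, 0, 0, 0, 0, 0, 0, 0.87, 0, 0, 0, 0, 0, 0, 0.87, 0, 0, 0, 0, 0, 0, 0.87, 0, 0, 0, 0, 0, 0, 0, 0, 0, 0, 0]
}}

```text
t: 3.62
tool_pos: [0.5593, -0.0764, 0.1196]
orientation: [-3.136, -0.15, 0.015]
force: [0.2, 1.1, -0.4]
opening: 0.0006
gripper_force: 0.0
```

```bash
python3 - <<'E'
from h import *
im=shot('side','side1'); im2=shot('top','top1')
a=cv2.resize(im[100:280,160:440],None,fx=2,fy=2); b=cv2.resize(im2[90:260,200:480],None,fx=2,fy=1.4)
cv2.imwrite('pics/v1.png',np.vstack([a,b])[:,:,::-1]); print(robot.read_state()['tool_pos'])
E
```

```text
[ 0.56243841 -0.07725456  0.12551162]
```

View pics/v1.png

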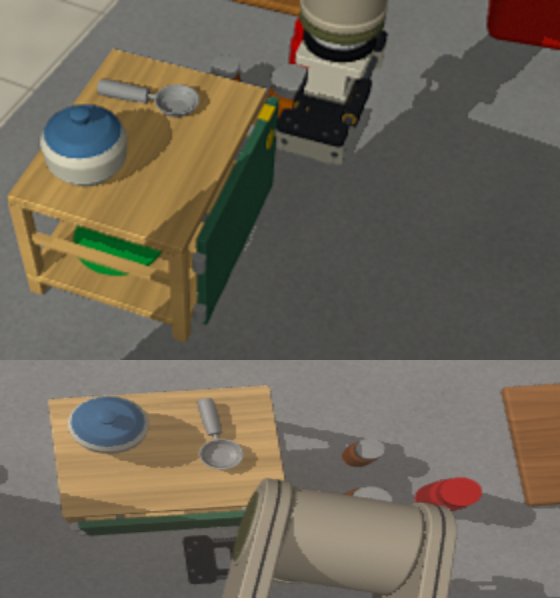

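The side crop (top half) shows the yellow disc at (270,138), with the gripper body at (315,130) just in front of it. The top crop (bottom half) shows the door still shut. Next I approach until contact.

Emit:
{"fn": "apply_moves", "kwargs": {
  "steps": [0.7, 0, 0, 0, 0, 0, 0, 0.6, 0, 0, 0, 0, 0, 0, 0.3, 0, 0, 0, 0, 0, 0, 0, 0, 0, 0, 0, 0, 0]
}}

```text
t: 4.05
tool_pos: [0.6142, -0.0731, 0.1294]
orientation: [3.137, 0.149, 0.008]
force: [0.0, 0.1, 0.9]
opening: 0.0003
gripper_force: 0.0
```

Emit:
{"fn": "apply_moves", "kwargs": {
  "steps": [0.15, 0, 0, 0, 0, 0, 0, 0, 0, 0, 0, 0, 0, 0]
}}

```text
t: 4.22
tool_pos: [0.6165, -0.0725, 0.1276]
orientation: [3.137, 0.149, 0.003]
force: [0.7, 0.3, 0.3]
opening: 0.0004
gripper_force: 0.0
```

Emit:
{"fn": "apply_moves", "kwargs": {
  "steps": [0.15, 0, 0, 0, 0, 0, 0, 0, 0, 0, 0, 0, 0, 0]
}}

```text
t: 4.38
tool_pos: [0.62, -0.072, 0.1266]
orientation: [3.138, 0.149, -0.0]
force: [-1.2, -1.6, 2.0]
opening: 0.0005
gripper_force: 1.1
```

Emit:
{"fn": "apply_moves", "kwargs": {
  "steps": [0.1, 0, 0, 0, 0, 0, 0, 0, 0, 0, 0, 0, 0, 0]
}}

```text
t: 4.55
tool_pos: [0.6229, -0.0717, 0.1262]
orientation: [3.138, 0.149, -0.001]
force: [-3.5, -1.0, 2.4]
opening: 0.0006
gripper_force: 1.8
```

Emit:
{"fn": "apply_moves", "kwargs": {
  "steps": [0.1, 0, 0, 0, 0, 0, 0, 0, 0, 0, 0, 0, 0, 0]
}}

```text
t: 4.72
tool_pos: [0.6256, -0.0714, 0.126]
orientation: [3.138, 0.149, -0.002]
force: [-4.9, -1.3, 3.0]
opening: 0.0006
gripper_force: 2.3
```

Emit:
{"fn": "apply_moves", "kwargs": {
  "steps": [0.08, 0, 0, 0, 0, 0, 0, 0, 0, 0, 0, 0, 0, 0]
}}

```text
t: 4.88
tool_pos: [0.6258, -0.0714, 0.1259]
orientation: [3.138, 0.149, -0.01]
force: [-17.6, -3.6, 10.2]
opening: 0.0006
gripper_force: 9.0
```

Emit:
{"fn": "apply_moves", "kwargs": {
  "steps": [-1, 0, 0, 0, 0, 0, 0, -1, 0, 0, 0, 0, 0, 0, -1, 0, 0, 0, 0, 0, 0, -1, 0, 0, 0, 0, 0, 0, -1, 0, 0, 0, 0, 0, 0, -0.6, 0, -0.8, 0, 0, 0, 0, 0, 0, -1, 0, 0, 0, 0, 0, 0, -1, 0, 0, 0, 0, 0, 0, -1, 0, 0, 0, 0, 0, 0, -0.5, 0, 0, 0, 0, 0, 0, 0, 0, 0, 0, 0, 0, 0, 0, 0, 0, 0, 0]
}}

```text
t: 5.88
tool_pos: [0.462, -0.087, 0.2557]
orientation: [3.137, 0.149, 0.004]
force: [-0.3, 0.4, -1.2]
opening: 0.0005
gripper_force: 0.0
```

```bash
python3 - <<'E'
from h import *
im=shot('side','side2'); im2=shot('top','top2')
a=cv2.resize(im[100:290,160:440],None,fx=2,fy=1.6); b=cv2.resize(im2[100:290,190:470],None,fx=2,fy=1.5)
cv2.imwrite('pics/v2.png',np.vstack([a,b])[:,:,::-1]); print(robot.read_state()['tool_pos'],eyes.place_of('top','press_spot'),eyes.place_of('side','press_spot'))
H=np.array([.613,.1365]);th=.094
for an in (.4,.45,.5,.55,.6):
    d=np.array([np.cos(-np.pi/2+th-an),np.sin(-np.pi/2+th-an)])
    print(an,'edge',np.round(H+.235*d,3),'top px',proj('top',[*(H+.235*d),.17]),'strip',proj('top',[*(H+.205*d),.17]),'side edge',proj('side',[*(H+.235*d),.17]))
E
```

```text
[ 0.46069562 -0.08664928  0.25332723] [{'xy': [319.8, 243.7], 'conf': 0.68}] [{'xy': [329.1, 186.8], 'conf': 0.63}]
0.4 edge [ 0.542 -0.088] top px [336.28219806 238.45879703] strip [323.61309776 234.5273578 ] side edge [332.76946991 162.33561732]
0.45 edge [ 0.531 -0.084] top px [334.69636088 243.39336983] strip [322.2158791  238.82502114] side edge [336.77517807 164.94145423]
0.5 edge [ 0.52  -0.079] top px [332.86152293 248.25134603] strip [320.60216036 243.05449475] side edge [340.64901855 167.6996118 ]
0.55 edge [ 0.51  -0.074] top px [330.78136789 253.02007193] strip [318.7752918  247.20481403] side edge [344.38204113 170.60769033]
0.6 edge [ 0.499 -0.069] top px [328.46024746 257.68702749] strip [316.73919878 251.26514472] side edge [347.96513908 173.66300225]
```

View pics/v2.png

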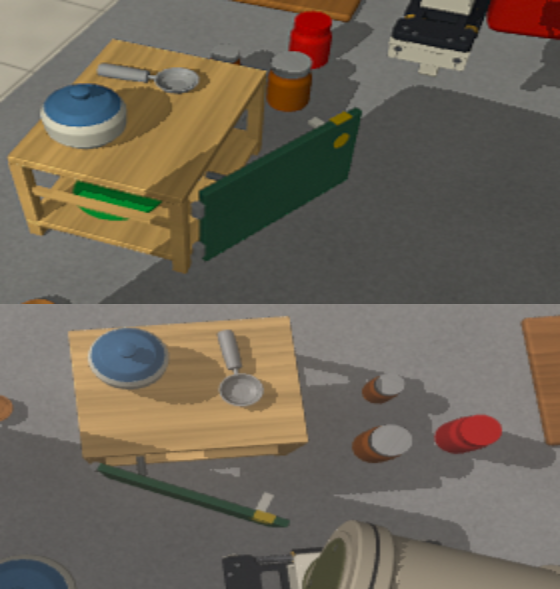

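The door is ajar. In the side crop its free edge is at (358,112) with the strip at (342,118). In the top crop the door runs from (100,468) to (285,522), about 0.5 rad. A light patch at top crop (265,503) could be a catch block, so I check its height.

```bash
python3 - <<'E'
from h import *
np.set_printoptions(precision=4,suppress=True)
for u,v in (((265,496),(312,120)),((265,503),(317,123))):
    print(tri((190+u[0]/2,100+(u[1]-304)/1.5),(160+v[0]/2,100+v[1]/1.6)))
H=np.array([.613,.1365]);th=.094
tx=np.array([np.cos(th),np.sin(th)]);ty=np.array([np.sin(th),-np.cos(th)])
for r in(.165,.215):
  p0=robot.read_state()['tool_pos'][:2]
  for an,off in((.5,.045),(.5,.022),(.7,.022),(.9,.022),(1.1,.023),(1.3,.024),(1.45,.024),(1.55,.024)):
    a=-np.pi/2+th-an; d=np.array([np.cos(a),np.sin(a)]); n=np.array([-d[1],d[0]])
    p=H+r*d+off*n; print(r,an,p,'units',(p-p0)@tx/.03,(p-p0)@ty/.03); p0=p
E
```

```text
(array([ 0.5682, -0.06  ,  0.1424]), np.float64(0.0018128549924393918))
(array([ 0.5594, -0.0594,  0.1406]), np.float64(0.006015805151283561))
0.165 0.5 [ 0.5892 -0.0329] units 4.4407820919168035 -1.380966591781691
0.165 0.5 [ 0.568  -0.0238] units -0.6728132974492854 -0.36755957959655544
0.165 0.7 [ 0.5371 -0.0116] units -0.9890330921951692 -0.49922448466780645
0.165 0.9 [0.5092 0.0064] units -0.8701376837539946 -0.6857637748235182
0.165 1.1 [0.4859 0.0288] units -0.7014327610256144 -0.8152569153277002
0.165 1.3 [0.4674 0.0552] units -0.5316875029832734 -0.9359475381187896
0.165 1.45 [0.4569 0.0779] units -0.2779482783179519 -0.7851544814183976
0.165 1.55 [0.4518 0.0938] units -0.1186556055861468 -0.5427370600820938
0.215 0.5 [ 0.5694 -0.0788] units 3.6417395275764646 0.08167101136893001
0.215 0.5 [ 0.5483 -0.0697] units -0.6728132974492854 -0.3675595795965559
0.215 0.7 [ 0.5086 -0.0527] units -1.263686673250978 -0.6871251090109459
0.215 0.9 [ 0.4731 -0.0282] units -1.101986387736984 -0.9244841398465585
0.215 1.1 [0.4437 0.002 ] units -0.8812335117488685 -1.0952799934028452
0.215 1.3 [0.4207 0.0374] units -0.6522722119095353 -1.246109692787106
0.215 1.45 [0.4081 0.0672] units -0.3265396210186119 -1.0301479135137657
0.215 1.55 [0.4022 0.088 ] units -0.13044022750576165 -0.7089169626892174
```

The block is real: z 0.14, at r about 0.20, sticking out about 36 mm behind the door. I'll push just inside it, at r about 0.155, with the closed fingertips.

Emit:
{"fn": "apply_moves", "kwargs": {
  "steps": [0.765, -0.28, 0, 0, 0, 0, 0, 0.765, -0.28, 0, 0, 0, 0, 0, 0.765, -0.28, 0, 0, 0, 0, 0, 0.765, -0.28, 0, 0, 0, 0, 0, 0.765, -0.28, 0, 0, 0, 0, 0, 0.765, -0.28, 0, 0, 0, 0, 0, 0, 0, 0, 0, 0, 0, 0, 0, 0, 0, 0, 0, 0, 0]
}}

```text
t: 6.75
tool_pos: [0.5932, -0.023, 0.2526]
orientation: [-3.137, -0.151, 0.006]
force: [-0.4, -0.6, 0.7]
opening: 0.0006
gripper_force: 0.0
```

Emit:
{"fn": "apply_moves", "kwargs": {
  "steps": [0, 0, 0.85, 0, 0, 0, 0, 0, 0, 0.85, 0, 0, 0, 0, 0, 0, 0.85, 0, 0, 0, 0, 0, 0, 0.85, 0, 0, 0, 0, 0, 0, 0.85, 0, 0, 0, 0, 0, 0, 0, 0, 0, 0, 0, 0, 0, 0, 0, 0, 0, 0]
}}

```text
t: 7.33
tool_pos: [0.5913, -0.024, 0.1258]
orientation: [-3.137, -0.148, 0.007]
force: [-0.3, -0.5, 0.3]
opening: 0.0004
gripper_force: 0.0
```

```bash
python3 - <<'E'
from h import *
np.set_printoptions(precision=4,suppress=True)
im=shot('side','side3'); im2=shot('top','top3')
a=cv2.resize(im[100:290,160:440],None,fx=2,fy=1.6); b=cv2.resize(im2[100:290,190:470],None,fx=2,fy=1.5)
cv2.imwrite('pics/v3.png',np.vstack([a,b])[:,:,::-1])
H=np.array([.613,.1365]);th=.094
tx=np.array([np.cos(th),np.sin(th)]);ty=np.array([np.sin(th),-np.cos(th)])
p0=robot.read_state()['tool_pos'][:2]; print(p0)
for an in np.arange(.5,1.61,.1):
    a=-np.pi/2+th-an; d=np.array([np.cos(a),np.sin(a)]); n=np.array([-d[1],d[0]])
    p=H+.155*d+.023*n; print(round(an,2),p,'units',(p-p0)@tx/.03,(p-p0)@ty/.03); p0=p
E
```

```text
[ 0.5941 -0.0241]
0.5 [ 0.5729 -0.015 ] units -0.674753937762728 -0.36846443809850904
0.6 [ 0.558  -0.0102] units -0.48034348910450325 -0.20460957606061672
0.7 [ 0.5436 -0.004 ] units -0.4575168993663624 -0.251541712117445
0.8 [0.5299 0.0036] units -0.43011895200474487 -0.295960526535431
0.9 [0.5171 0.0126] units -0.3984233982531139 -0.33742220120381883
1.0 [0.5052 0.0228] units -0.3627469296074055 -0.3755124647747267
1.1 [0.4944 0.0341] units -0.3234460135492491 -0.40985073192552635
1.2 [0.4848 0.0465] units -0.2809133318407459 -0.440093906041563
1.3 [0.4764 0.0597] units -0.23557385697809335 -0.46593980732413603
1.4 [0.4694 0.0737] units -0.1878806060068797 -0.48713019207115443
1.5 [0.4639 0.0884] units -0.13831011412551514 -0.5034533329628224
1.6 [0.4598 0.1035] units -0.08735767330305598 -0.5147461345710764
```

View pics/v3.png

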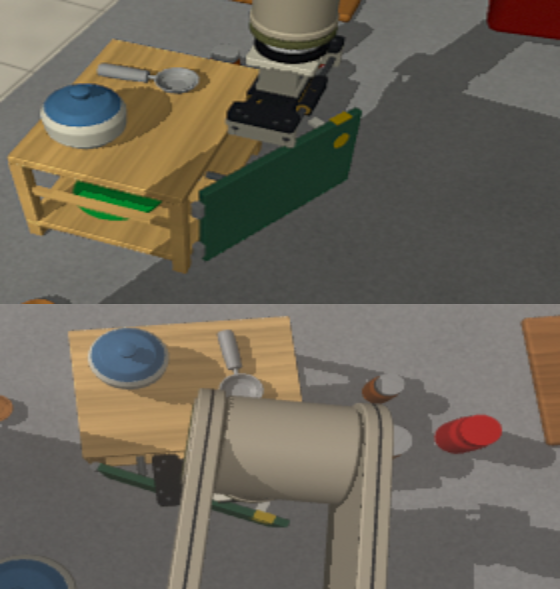

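The fingers (side crop, about (270,125)) are down behind the door, which is still ajar. The catch block at (317,122) is further out towards the free edge. Now I push along the arc.

Emit:
{"fn": "apply_moves", "kwargs": {
  "steps": [-0.34, -0.18, 0, 0, 0, 0, 0, -0.34, -0.18, 0, 0, 0, 0, 0, -0.24, -0.1, 0, 0, 0, 0, 0, -0.24, -0.1, 0, 0, 0, 0, 0, -0.23, -0.125, 0, 0, 0, 0, 0, -0.23, -0.125, 0, 0, 0, 0, 0, -0.43, -0.3, 0, 0, 0, 0, 0, -0.4, -0.34, 0, 0, 0, 0, 0]
}}

```text
t: 8.1
tool_pos: [0.5158, 0.0126, 0.1278]
orientation: [3.138, 0.148, 0.001]
force: [0.8, 0.6, -0.1]
opening: 0.0003
gripper_force: 0.4
```

Emit:
{"fn": "apply_moves", "kwargs": {
  "steps": [-0.36, -0.375, 0, 0, 0, 0, 0, -0.325, -0.41, 0, 0, 0, 0, 0, -0.28, -0.44, 0, 0, 0, 0, 0, -0.235, -0.465, 0, 0, 0, 0, 0, -0.19, -0.485, 0, 0, 0, 0, 0, -0.14, -0.5, 0, 0, 0, 0, 0, -0.04, -0.25, 0, 0, 0, 0, 0, 0, -0.1, 0, 0, 0, 0, 0, 0, 0, 0, 0, 0, 0, 0]
}}

```text
t: 8.85
tool_pos: [0.4607, 0.0991, 0.1275]
orientation: [3.138, 0.151, 0.0]
force: [0.3, -0.9, 0.4]
opening: 0.0007
gripper_force: 0.0
```

```bash
python3 - <<'E'
from h import *
im=shot('side','side4'); im2=shot('top','top4')
a=cv2.resize(im[100:330,160:440],None,fx=2,fy=1.3); b=cv2.resize(im2[100:330,150:430],None,fx=2,fy=1.3)
cv2.imwrite('pics/v4.png',np.vstack([a,b])[:,:,::-1]); print(robot.read_state()['tool_pos'])
E
```

```text
[0.46095346 0.09829398 0.12747843]
```

View pics/v4.png

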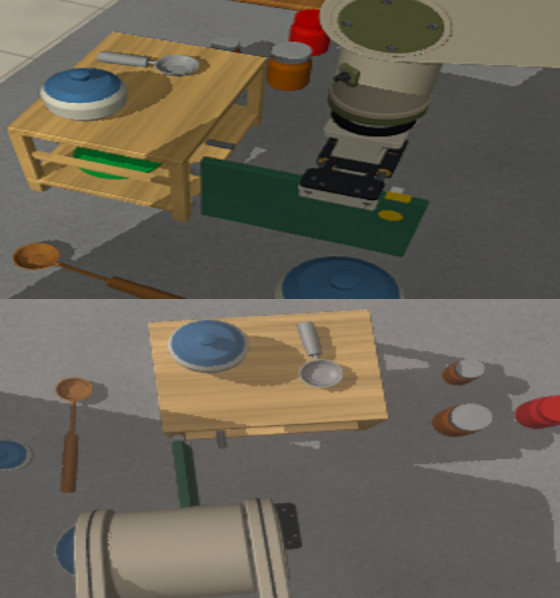

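The door stands about square: in the top crop it runs from (178,440) straight down, and in the side crop its edge is at (425,205). I back off to the right, then go up.

Emit:
{"fn": "apply_moves", "kwargs": {
  "steps": [0, 0.3, 0, 0, 0, 0, 0, 0, 0.7, 0, 0, 0, 0, 0, 0, 0.5, -0.5, 0, 0, 0, 0, 0, 0, -1, 0, 0, 0, 0, 0, 0, -1, 0, 0, 0, 0, 0, 0, -1, 0, 0, 0, 0, 0, 0, -1, 0, 0, 0, 0, 0, 1, 0, 0, 0, 0, 0, 0, 1, 0, 0, 0, 0, 0, 0, 1, 0, 0, 0, 0, 0, 0, 1, 0, 0, 0, 0, 0, 0, 0, 0, 0, 0, 0, 0]
}}

```text
t: 9.95
tool_pos: [0.4763, -0.0713, 0.2623]
orientation: [3.136, 0.142, -0.001]
force: [-0.2, 0.4, 0.1]
opening: 0.0001
gripper_force: 0.0
```

Emit:
{"fn": "apply_moves", "kwargs": {
  "steps": [0, 1, 0, 0, 0, 0, 0, 0, 1, 0, 0, 0, 0, 0, 0, 1, 0, 0, 0, 0, 0, 0, 0, 0, 0, 0, 0, 0, 0, 0, 0, 0, 0, 0, 0]
}}

```text
t: 10.37
tool_pos: [0.4845, -0.157, 0.262]
orientation: [-3.138, -0.144, 0.001]
force: [0.3, 0.3, -0.3]
opening: 0.0004
gripper_force: 0.0
```

```bash
python3 - <<'E'
from h import *
im=shot('side','side5'); im2=shot('top','top5')
a=cv2.resize(im[100:330,160:440],None,fx=2,fy=1.3); b=cv2.resize(im2[100:330,150:430],None,fx=2,fy=1.3)
cv2.imwrite('pics/v5.png',np.vstack([a,b])[:,:,::-1]); print(robot.read_state()['dq'],eyes.place_of('top','press_spot'))
H=np.array([.613,.1365]);th=.094
for an in (1.2,1.4,1.5,1.6):
    a=-np.pi/2+th-an; d=np.array([np.cos(a),np.sin(a)]); print(an,proj('top',[*(H+.205*d),.17]),proj('side',[*(H+.235*d),.17]))
E
```

```text
[ 0.02349257 -0.00903154  0.00333588 -0.00023881 -0.0009736  -0.000942  ] [{'xy': [247.1, 298.2], 'conf': 0.56}]
1.2 [278.17143976 289.34207989] [375.7983377  220.31851964]
1.4 [261.01579906 296.14347078] [377.12053674 238.82964757]
1.5 [252.0015348  298.21634348] [375.97593828 248.3130833 ]
1.6 [242.82225633 299.36790096] [373.55885519 257.81643277]
```

View pics/v5.png

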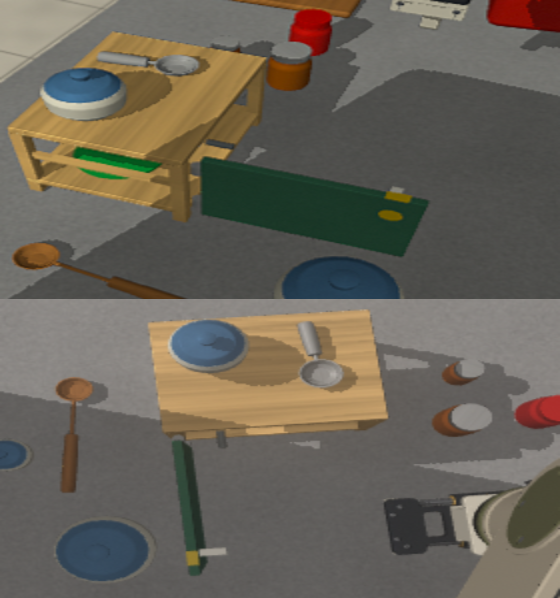

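The door stands at about 1.55 rad (strip at top pixel (247,298)). The arm is clear of it, and the bowl, scoop, jar and spoon are where they began.

```bash
python3 -c "
from plant import robot
print(robot.close_job())"
```

```text
the job is handed in; nothing more can be done
None
```

I pressed the door in until it sprang ajar by itself and swung it open to about 1.55 rad (roughly square to the shelf), pushing at about 155 mm from the hinge rather than right at the free edge, to miss a catch block; in the last pictures the sugar bowl, scoop, jar and wooden spoon had not moved, and the job is handed in (no verdict was shown).

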